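Load the bearing sleeve into the ramp fixture

ROBOT

A 6-joint arm with a two-finger parallel gripper is mounted at the origin on the work surface. World frame = base frame: x ahead of the robot, y to its left, z up, the work surface at z = 0. Lengths are in m, angles in rad, forces in N, time in s.
With the tool pointing down it reaches from about 0.225 to 0.725 m from the base axis. Payload 3.1 kg.
Tool frame: the origin (TCP) lies at the very end of the fingers, on their centre line; the grasp point (between the pads) lies 19 mm behind it; z points along the fingers, y is the direction in which the jaws open and shut (so a half turn about z gives the same grasp; the last joint's range is limited). The gripper opens to 85 mm and grips with 20 to 120 N. Pads are 22 mm wide; open, the fingers measure 114 mm over their backs; the gripper's body (76 mm by 85 mm) begins 54 mm behind the grasp point. The pads swing forward as they close: fully open they stand 13 mm farther back than shut.
Start: joints at [-1.358, 0.048, 0.099, 1.622, 0, 1.443], TCP at [0.175, -0.495, 0.231] pointing down, gripper open.
Joint ranges: [-2.91, 2.91], [-0.99, 1.94], [-1.21, 1.42], [-2.12, 2.29], [-1.49, 1.47], [-3.14, 3.14]. Speed limits (rad/s): [2.79, 2.79, 3.14, 3.14, 3.14, 3.14].

INTERFACE

Orientations are given as [roll, pitch, yaw] about the fixed x, y, z axes, in that order (R = Rz(yaw) Ry(pitch) Rx(roll)).
In Python, from rig import * gives the robot as it stands.
- The arm moves only by the tool send_rows, never from a script. Its argument "motion" is a list of rows, each a list of 7 numbers: the shift along the tool's x, y, z in mm, then the turn, a rotation vector about the tool's x, y, z in degrees, then the opening, from 0 (shut) to 1 (fully open). A call has 1 to 5 rows; each row shifts and turns the commanded pose from where the row before left it, along the tool's axes as they then stand; what a row does not reach is not made up. A row lasts 1/12 s, in which the tool goes at most 41.7 mm and 7.16 degrees, less where a joint would pass 70% of its speed; a pose out of reach is approached as far as the arm can. A call is refused whole if a number of a shift passes 41.7 or a number of a turn 7.16, either way. A call with a gripper value outside its range is refused whole. The fingers move at their own pace and stop on an object; "grip_force" is the grip in N (left out, the last holds). Time passes only in rows, so rows that do not move let the fingers close. It gives the time, the measured TCP pose, the force and the opening at its end, in the units of the state.
- get_obs(): the state, without advancing time (a new reading comes with each control period).
- grab_frame(name): name is "scene" or "top"; returns a dict with "pixels" (420x560x3 uint8, red, green, blue), "fx", "fy", "cx", "cy" (pixels), "dist" ([k1, k2, p1, p2, k3] as OpenCV has them; the pictures are not rectified), "pose" (4x4, takes a point from camera to world coordinates). Camera axes: x right, y down, z forward; pixel columns grow to the right and rows downward; lengths in m; the calibration is good to about 2 mm. A picture is of the moment at which its call begins. There is no depth.
- sign_off(): hands the job in, once; it reports no verdict.
The state is a dict: "t": time; "q": joint angles; "dq": joint speeds; "tau": joint torques, N m; "tcp_pos": TCP position; "ee_rot": TCP orientation; "wrist_force": force on the tool from outside, world axes, zero at the start; "ft_torque": the same for the moment, N m; "finger_gap": finger opening in m.
Only numpy, scipy, OpenCV 4.12 (cv2) and the standard library are available. Lean on these libraries where they do the work, as an engineer would, in place of code of your own. Each camera call takes 0.05 s, during which the arm holds its last target.

TASK

Push the steel bearing sleeve lying at the foot of the wooden ramp up the ramp, steadily and from behind, until it drops into its seat against the steel stop at the top; never lift it, fling it or let it roll back down. Then push the swing keeper by its upright peg until it is fully closed behind the seated sleeve. Only touch and push, grasp nothing, and leave the wooden pot, the box and the strap clamp where they are.

Things in the scene. Friction and masses are not known exactly. Their poses are not given: they have to be found in the camera images.
- fixture: Fixed wooden loading fixture. Origin: on the table under the ramp's middle; x points uphill (away from the robot, within 0.4 rad), y left, z up. In this frame, mm: base plate x -160 to 130, y -95 to 95, 12 thick; track 78 wide (y -39 to 39) between 8 thick side rails 9 above landing and ramp; steel stop at the top, face at x 98, 68 high; lip at the rear end, x -158 to -148, 21 high.
- foot (a point): Foot of the ramp, middle of the track, 15 mm above the table (fixture x -60 mm). Downhill of it lies a level landing, also 15 mm high, to x -148 mm; uphill the ramp rises evenly, 18 mm in 120 mm (8.5 degrees), to the crest.
- crest (a point): Top edge of the ramp, middle of the track, 33 mm above the table (fixture x 60 mm). Beyond it is the seat: a step 2.5 mm down, then a floor falling 4 degrees to the stop.
- sleeve: Steel bearing sleeve: cylinder with a dark bore, 44 mm diameter, 72 mm long, 0.3 to 0.65 kg, oiled (friction about 0.3), lying across the landing, rolls freely. Origin: its centre, 37 mm above the table; y is its axis (along the fixture's y), x and z turn as it rolls. It starts 76 to 94 mm downhill of the fixture's origin; farther back than 112 mm counts as rolled back.
- seat (a point): Where the sleeve's centre lies when home, on the seat's floor and against the stop: 76 mm uphill of the fixture's origin, 51.5 mm above the table. The step at the crest then holds it there without help.
- keeper (a joint): Angle of the swing keeper, a level steel arm (10 x 10 mm, 76 mm from pivot to tip, heights 46 to 56 mm). 0 = fully closed, at its end stop: arm along the fixture's -y, across the track behind the seated sleeve; pi/2 = arm along -x, beside the track. Starts open, 1.5 to 1.9. Closing is counter-clockwise from above. It stays where left; about 0.5 N at the peg turns it.
- pivot (a point): Top of the keeper's vertical pivot, on its axis, 58 mm above the table, left of the ramp's upper end (fixture x 44, y 66 mm).
- peg (a point): Upright peg on the keeper's arm, 14 mm diameter, from 56 to 92 mm above the table, 64 mm from the pivot's axis. This point: on the peg's axis, 74 mm above the table. When open push it from its outer (left) side; follow its circle, so that the push ends from its downhill side.
- pot: Small turned wooden pot, 54 mm diameter, 55 mm high, loose, right of the fixture. Origin: centre of its underside. To be left alone.
- cutter_box: Plywood box 53 x 93 x 48 mm, loose, left of the fixture. Origin: centre of its underside. To be left alone.
- strap: Dark steel slotted strap clamp, 90 x 32 x 12 mm with a nut on top (20 mm high in all), loose, right of the fixture. Origin: centre of its underside. To be left alone.

How it is judged:
By the outcome, as a careful person would: the job done as asked, in the order asked, and still so for the second after the job is handed in, with the robot touching nothing.
It also fails if it takes over 54 s, if anything falls off the work surface, if the arm or the gripper's body presses on something with over 40 N, if the wrist force passes 120 N, or if a joint passes its speed limit or range.

## Working session

There is one attempt and no reset: what is moved stays moved. The work goes in short steps, Python scripts to look and compute and a tool call to move; the robot and the scene stay as the last step left them, time stands still between calls to the robot, and variables do not carry over. Pictures are saved under pics/ and viewed, and the job is handed in when it is done.

Besides the shell and the picture viewer there is one more tool, called after "Emit:" as name([rows], argument=value, ...), one row to a line, values as JSON. send_rows: Moves the arm, as the interface text tells. Its arguments: {"type":"object","properties":{"motion":{"type":"array","items":{"type":"array","items":{"type":"number"}}},"grip_force":{"type":"number"}},"required":["motion"]}

```bash
mkdir -p pics; ls
python3 - <<'E'
from rig import *
import cv2
print(get_obs())
for n in ("scene","top"):
    f=grab_frame(n); cv2.imwrite(f"pics/{n}0.png",f["pixels"][:,:,::-1])
    import pickle; pickle.dump(f,open(f"{n}0.pkl","wb"))
    print(n,f["fx"],f["fy"],f["cx"],f["cy"],f["dist"],f["pose"])
E
```

```text
pics
{'t': 0.0, 'q': array([-1.35782023e+00,  4.87270346e-02,  9.75527586e-02,  1.62201366e+00,
       -5.06219404e-07,  1.44300391e+00]), 'dq': array([ 0.00109304,  0.00021835,  0.0004856 , -0.0005118 , -0.00159101,
       -0.00089684]), 'tau': array([ 3.53596479e-04, -3.38786101e+01,  3.20013213e+01,  2.02120130e-02,
       -1.15506718e-04,  6.97773828e-06]), 'tcp_pos': array([ 0.17531794, -0.49419101,  0.23010692]), 'ee_rot': array([-3.13922048e+00, -3.04295648e-04,  3.40768156e-01]), 'wrist_force': array([-0.30434862, -0.73241068, -0.77681681]), 'ft_torque': array([ 0.01565561, -0.01938617,  0.0174542 ]), 'finger_gap': 0.08510049834932325}
scene 427.6880837595417 427.6880837595417 280.77442305929264 213.43764132651364 [-0.07915029  0.          0.          0.          0.        ] [[-0.80962171  0.45031565 -0.37646846  0.80952454]
 [ 0.58695108  0.61999775 -0.5206642   0.44399822]
 [-0.00105364 -0.64250961 -0.7662769   0.65830371]
 [ 0.          0.          0.          1.        ]]
top 409.42614159681426 409.42614159681426 276.81304809928884 210.70565728689203 [0.0108591 0.        0.        0.        0.       ] [[-0.09135202 -0.97461383  0.20440814  0.36220379]
 [-0.99580123  0.09061968 -0.01296062  0.06325385]
 [-0.0058918  -0.20473385 -0.97879995  0.97914768]
 [ 0.          0.          0.          1.        ]]
```

View pics/scene0.png

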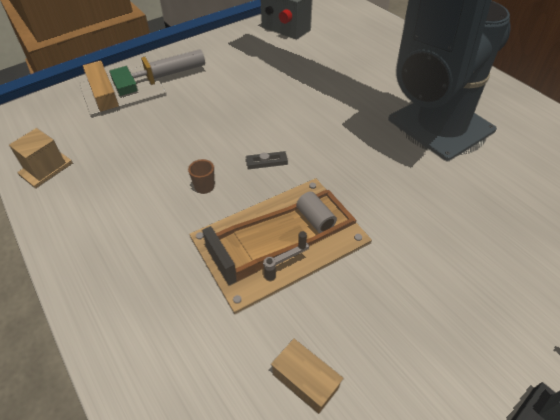

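View pics/top0.png

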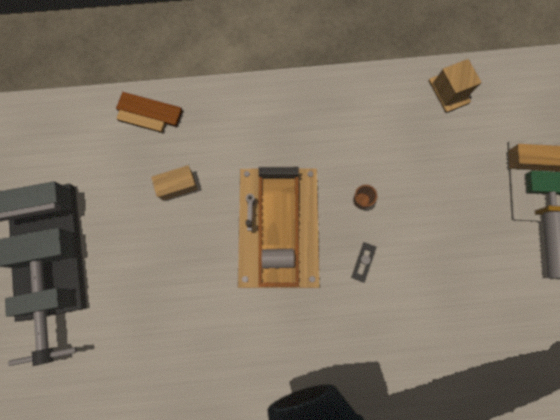

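```bash
cat > h.py <<'E'
import numpy as np, cv2
def ray(f,px):
    K=np.array([[f["fx"],0,f["cx"]],[0,f["fy"],f["cy"]],[0,0,1]])
    u=cv2.undistortPoints(np.array(px,float).reshape(-1,1,2),K,np.array(f["dist"],float)).reshape(-1,2)
    P=np.array(f["pose"]); d=np.c_[u,np.ones(len(u))]@P[:3,:3].T
    return P[:3,3],d
def onplane(f,px,z):
    o,d=ray(f,px); return o+d*((z-o[2])/d[:,2])[:,None]
def proj(f,X):
    K=np.array([[f["fx"],0,f["cx"]],[0,f["fy"],f["cy"]],[0,0,1]])
    M=np.linalg.inv(np.array(f["pose"])); 
    return cv2.projectPoints(np.array(X,float).reshape(-1,1,3),cv2.Rodrigues(M[:3,:3])[0],M[:3,3],K,np.array(f["dist"],float))[0].reshape(-1,2)
E
python3 - <<'E'
import pickle,cv2,numpy as np
from h import *
for n,(x0,x1,y0,y1),s in (("top",(220,400,155,300),4),("scene",(170,390,145,320),3.5)):
    f=pickle.load(open(f"{n}0.pkl","rb")); im=f["pixels"]
    c=cv2.resize(im[y0:y1,x0:x1,::-1],None,fx=s,fy=s,interpolation=cv2.INTER_CUBIC); cv2.imwrite(f"pics/{n}_crop.png",c)
    hsv=cv2.cvtColor(im,cv2.COLOR_RGB2HSV)
    m=((hsv[...,1]>95)&(hsv[...,0]<25)&(hsv[...,2]>50)).astype(np.uint8)
    cs,_=cv2.findContours(cv2.morphologyEx(m,cv2.MORPH_CLOSE,np.ones((5,5))),cv2.RETR_EXTERNAL,cv2.CHAIN_APPROX_NONE)
    for c in cs:
        if cv2.contourArea(c)>400:
            r=cv2.minAreaRect(c); print(n,cv2.contourArea(c),np.round(r[0],1),np.round(r[1],1),r[2], np.round(cv2.boxPoints(r),1).tolist())
            print(cv2.approxPolyDP(c,4,True).reshape(-1,2).tolist())
            if n=="top":print(onplane(f,cv2.boxPoints(r),0.012).round(4).tolist())
E
```

```text
top 8846.0 [278.5 228. ] [118.  81.] 90.0 [[238.0, 169.0], [319.0, 169.0], [319.0, 287.0], [238.0, 287.0]]
[[241, 169], [238, 286], [317, 287], [316, 170], [299, 169], [293, 178], [263, 178], [258, 169]]
[[0.6777, 0.1362, 0.012], [0.6591, -0.0626, 0.012], [0.375, -0.0305, 0.012], [0.3922, 0.1568, 0.012]]
top 943.0 [173.6 182.8] [25.5 40.6] 72.47442626953125 [[150.39999389648438, 176.6999969482422], [189.1999969482422, 164.5], [196.8000030517578, 188.8000030517578], [158.10000610351562, 201.10000610351562]]
[[188, 166], [153, 176], [157, 195], [167, 198], [196, 189]]
[[0.678, 0.3519, 0.012], [0.7006, 0.2557, 0.012], [0.6366, 0.2399, 0.012], [0.6147, 0.3351, 0.012]]
top 1163.0 [534.2 156.7] [50.9 25.1] 2.862405300140381 [[508.20001220703125, 168.0], [509.3999938964844, 142.89999389648438], [560.2000122070312, 145.5], [559.0, 170.5]]
[[509, 151], [510, 168], [559, 170], [559, 146], [518, 144]]
[[0.6183, -0.5236, 0.012], [0.6819, -0.5399, 0.012], [0.6634, -0.6622, 0.012], [0.6003, -0.6444, 0.012]]
top 1596.5 [147.7 113. ] [64.3 29. ] 15.255118370056152 [[112.80000305175781, 118.599998474
[... 1424 characters left out ...]
0, 162]]
scene 883.5 [100.4  85.3] [50.3 20. ] 69.44395446777344 [[82.19999694824219, 65.30000305175781], [101.0, 58.29999923706055], [118.5999984741211, 105.4000015258789], [99.9000015258789, 112.4000015258789]]
[[83, 65], [100, 110], [117, 106], [101, 61]]
scene 4671.5 [525.5  50.5] [101.  67.] 90.0 [[492.0, 0.0], [559.0, 0.0], [559.0, 101.0], [492.0, 101.0]]
[[492, 0], [509, 10], [511, 22], [509, 38], [493, 64], [559, 101], [559, 0]]
scene 6888.0 [74.5 16. ] [ 78.5 133.3] 71.1139144897461 [[-1.2000000476837158, 0.4000000059604645], [124.9000015258789, -42.70000076293945], [150.3000030517578, 31.5], [24.200000762939453, 74.69999694824219]]
[[0, 0], [30, 72], [148, 32], [144, 14], [131, 0]]
```

View pics/top_crop.png

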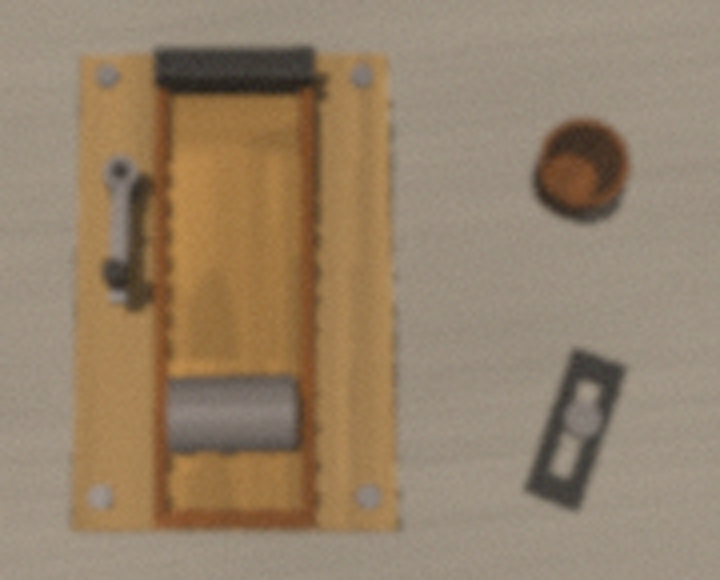

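View pics/scene_crop.png

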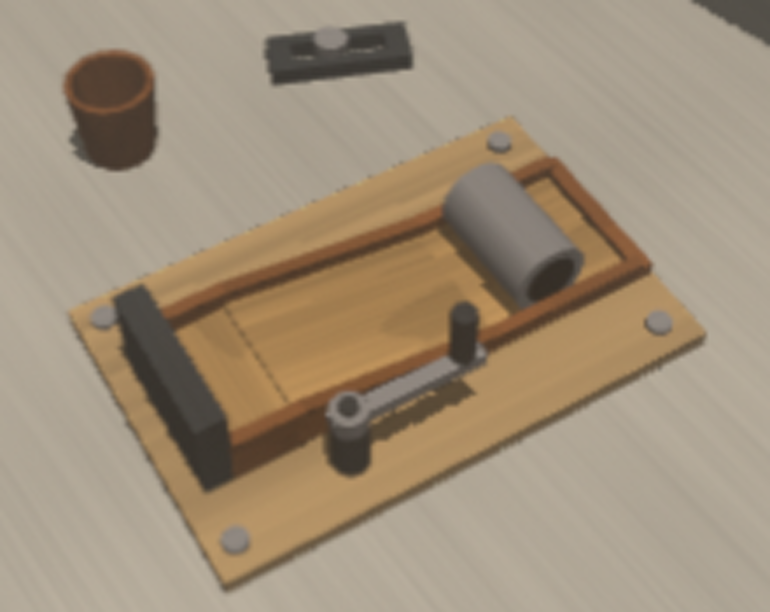

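```bash
cat > m.py <<'E'
import pickle,cv2,numpy as np
from h import *
T=pickle.load(open("top0.pkl","rb"));S=pickle.load(open("scene0.pkl","rb"))
t=lambda *p:[(220-.375+x/4,155-.375+y/4) for x,y in p]
s=lambda *p:[(170-.36+x/3.5,145-.36+y/3.5) for x,y in p]
M=np.array([[130,95],[130,-95],[-160,-95],[-160,95]])/1e3
A=onplane(T,t((80,55),(388,55),(402,528),(70,530)),.012)[:,:2]
B=onplane(S,s((226,580),(70,314),(512,117),(706,337)),.012)[:,:2]
def fit(M,W):
    mc,wc=M.mean(0),W.mean(0); U,_,V=np.linalg.svd((M-mc).T@(W-wc)); R=(U@V).T
    return np.arctan2(R[1,0],R[0,0]),wc-R@mc,np.linalg.norm((M@R.T+wc-R@mc)-W,axis=1)*1e3
print(fit(M,A));print(fit(M,B)); 
a,o,e=fit(np.r_[M,M],np.r_[A,B]);print("all",a,o,e)
R=np.array([[np.cos(a),-np.sin(a)],[np.sin(a),np.cos(a)]])
fx=lambda P:((P[:,:2]-o)@R*1e3).round(1)
print("pivot",fx(onplane(T,t((121,170)),.058)),fx(onplane(S,s((348,406)),.058)))
print("peg",fx(onplane(T,t((115,270)),.092)),fx(onplane(S,s((463,312)),.092)))
print("stop top corners",fx(onplane(T,t((157,92),(313,92)),.068)))
# sleeve: top silhouette edges
print("sleeve uphill/down edge",fx(onplane(T,t((235,376),(235,450)),.037)), "L/R", fx(onplane(T,t((167,412),(299,412)),.045)))
print("lip rear",fx(onplane(T,t((235,527),(235,512)),.021)))
E
python3 m.py
```

```text
(np.float64(-0.08849880880622187), array([0.54192107, 0.04884804]), array([0.8702826 , 1.79924072, 2.14224261, 1.67339377]))
(np.float64(-0.09391635885431392), array([0.54220968, 0.04947079]), array([3.10561118, 2.32668289, 0.5295325 , 2.11588107]))
all -0.09120200260094531 [0.54206544 0.04915949] [1.24337494 1.66079144 2.78827044 0.87333948 2.89456167 2.31611601
 0.30161358 2.72812489]
pivot [[44.5 65.4]] [[43.5 63.3]]
peg [[-20.4  65.4]] [[-19.3  65. ]]
stop top corners [[ 88.4  44.4]
 [ 88.2 -45.7]]
sleeve uphill/down edge [[ -72.7   -0.4]
 [-115.    -0.4]] L/R [[-94.1  38.3]
 [-94.1 -36.8]]
lip rear [[-157.9   -0.3]
 [-149.4   -0.3]]
```

Emit:
send_rows([
  [27,-29,0,0,0,0,0.15],
  [27,-29,0,0,0,0,0.15],
  [27,-29,0,0,0,0,0.15],
  [27,-29,0,0,0,0,0.15],
  [27,-29,0,0,0,0,0.15],
])

```text
t: 0.52
tcp_pos: [0.2543, -0.3111, 0.2306]
ee_rot: [-3.14, -0.0, 0.34]
wrist_force: [0.7, -0.4, 0.1]
finger_gap: 0.0255
```

Emit:
send_rows([
  [27,-29,0,0,0,0,0.15],
  [27,-29,0,0,0,0,0.15],
  [27,-29,0,0,0,0,0.15],
  [27,-29,0,0,0,0,0.15],
  [27,-29,0,0,0,0,0.15],
])

```text
t: 0.93
tcp_pos: [0.333, -0.1293, 0.231]
ee_rot: [-3.142, -0.0, 0.34]
wrist_force: [0.9, 0.3, 0.3]
finger_gap: 0.0128
```

Emit:
send_rows([
  [27,-29,0,0,0,0,0.15],
  [27,-29,0,0,0,0,0.15],
  [27,-29,0,0,0,0,0.15],
  [27,-29,0,0,0,0,0.15],
  [0,0,0,0,0,-7,0.15],
])

```text
t: 1.35
tcp_pos: [0.3971, 0.0206, 0.2306]
ee_rot: [-3.138, -0.002, 0.472]
wrist_force: [-1.1, -0.8, -0.4]
finger_gap: 0.013
```

Emit:
send_rows([
  [0,0,0,0,0,-7,0.15],
  [0,0,0,0,0,-7,0.15],
  [0,0,0,0,0,-7,0.15],
  [0,0,0,0,0,-7,0.15],
  [0,0,0,0,0,-7,0.15],
])

```text
t: 1.77
tcp_pos: [0.3957, 0.0144, 0.2307]
ee_rot: [-3.14, 0.0, 1.08]
wrist_force: [0.1, 0.1, -0.6]
finger_gap: 0.0129
```

Emit:
send_rows([
  [0,0,0,0,0,-7,0.15],
  [0,0,0,0,0,-7,0.15],
  [0,0,0,0,0,-7,0.15],
  [0,0,0,0,0,-7,0.15],
  [0,0,0,0,0,-7,0.15],
])

```text
t: 2.18
tcp_pos: [0.3957, 0.0142, 0.2307]
ee_rot: [-3.14, -0.0, 1.691]
wrist_force: [0.3, 0.4, 0.8]
finger_gap: 0.0128
```

Emit:
send_rows([
  [0,0,0,0,0,-7,0.15],
  [0,0,0,0,0,-7,0.15],
  [0,0,0,0,0,-7,0.15],
  [0,0,0,0,0,-7,0.15],
  [0,0,0,0,0,-7,0.15],
])

```text
t: 2.6
tcp_pos: [0.3957, 0.0142, 0.2307]
ee_rot: [-3.141, -0.001, 2.302]
wrist_force: [0.1, 0.2, -0.6]
finger_gap: 0.0129
```

Emit:
send_rows([
  [0,0,0,0,0,-7,0.15],
  [0,0,0,0,0,-7,0.15],
  [0,0,0,0,0,-7,0.15],
  [0,0,0,0,0,-7,0.15],
  [0,0,0,0,0,-7,0.15],
])

```text
t: 3.02
tcp_pos: [0.3957, 0.0142, 0.2307]
ee_rot: [-3.141, -0.001, 2.912]
wrist_force: [-0.4, 0.6, -0.1]
finger_gap: 0.0129
```

```bash
cat > st.py <<'E'
from rig import *
import numpy as np
s=get_obs(); a=-.0912; o=np.array([.5421,.0492]); R=np.array([[np.cos(a),-np.sin(a)],[np.sin(a),np.cos(a)]])
print("t",s["t"],"q",s["q"].round(3),"fixture xy mm",((s["tcp_pos"][:2]-o)@R*1e3).round(1),"z",s["tcp_pos"][2].round(4)*1e3,"rpy",s["ee_rot"].round(4),"yaw rel deg",np.degrees(s["ee_rot"][2]-a).round(2),"F fixture",(s["wrist_force"][:2]@R).round(2),s["wrist_force"][2].round(2),"gap",s["finger_gap"])
E
python3 st.py
```

```text
t 3.0167 q [-0.134 -0.286 -0.206  1.653 -0.     0.095] fixture xy mm [-142.6  -48.2] z 230.7 rpy [-3.1415e+00 -1.2000e-03  2.9125e+00] yaw rel deg 172.1 F fixture [-0.48  0.61] -0.11 gap 0.012869498834953752
```

Emit:
send_rows([
  [0,0,0,0,0,-4,0.15],
  [0,0,0,0,0,-3.6,0.15],
  [-5,24,0,0,0,0,0.15],
  [-5,24,0,0,0,0,0.15],
  [0,0,0,0,0,0,0.15],
])

```text
t: 3.43
tcp_pos: [0.4112, 0.0635, 0.2306]
ee_rot: [3.139, -0.001, 3.042]
wrist_force: [-0.4, 1.2, -0.3]
finger_gap: 0.0125
```

Emit:
send_rows([
  [0,0,35,0,0,0,0.15],
  [0,0,35,0,0,0,0.15],
  [0,0,35,0,0,0,0.15],
  [0,0,30,0,0,0,0.15],
  [0,0,0,0,0,0,0.15],
])

```text
t: 3.85
tcp_pos: [0.404, 0.0607, 0.0883]
ee_rot: [-3.14, -0.016, 3.039]
wrist_force: [-1.7, -0.0, -0.4]
finger_gap: 0.0129
```

```bash
python3 st.py
python3 - <<'E'
from rig import *
import cv2
for n,(x0,x1,y0,y1) in (("scene",(200,390,110,270)),("top",(220,340,180,320))):
    f=grab_frame(n); c=f["pixels"][y0:y1,x0:x1,::-1]; cv2.imwrite(f"pics/{n}1.png",cv2.resize(c,None,fx=3.5,fy=3.5,interpolation=cv2.INTER_CUBIC))
E
```

```text
t 3.85 q [-0.015 -0.227 -0.441  1.372 -0.     0.087] fixture xy mm [-138.5   -1.1] z 88.3 rpy [-3.1399 -0.0157  3.0391] yaw rel deg 179.35 F fixture [-1.7 -0.2] -0.42 gap 0.012883644437831234
```

View pics/scene1.png

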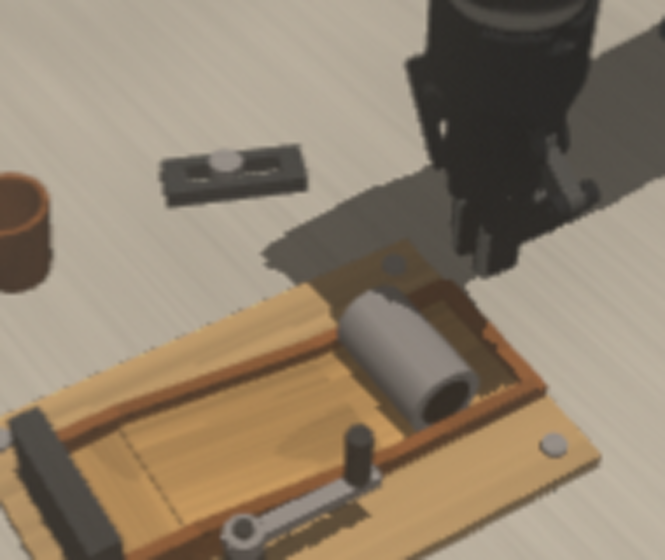

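View pics/top1.png

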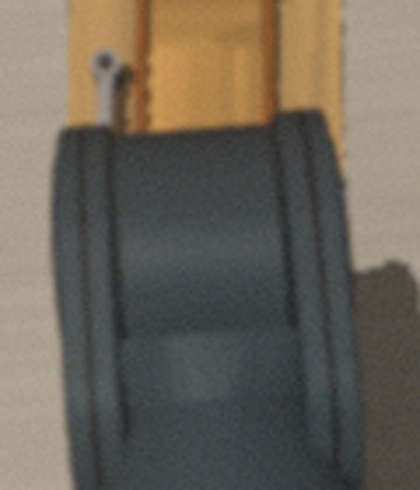

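Emit:
send_rows([
  [0,0,0,0,0,0,0.15],
  [0,0,0,0,0,0,0.15],
])

```text
t: 4.12
tcp_pos: [0.4132, 0.0607, 0.0994]
ee_rot: [3.141, 0.005, 3.039]
wrist_force: [0.4, 0.2, 0.6]
finger_gap: 0.0129
```

```bash
python3 st.py
```

```text
t 4.1167 q [-0.015 -0.231 -0.423  1.374 -0.     0.088] fixture xy mm [-129.4   -0.2] z 99.4 rpy [3.1412 0.0054 3.0389] yaw rel deg 179.34 F fixture [0.38 0.2 ] 0.58 gap 0.01287538465369158
```

Emit:
send_rows([
  [2,0,6,0,0,0,0.15],
  [0,0,8,0,0,0,0.15],
  [0,0,8,0,0,0,0.15],
  [0,0,8,0,0,0,0.15],
  [0,0,6,0,0,0,0.15],
])

```text
t: 4.53
tcp_pos: [0.4082, 0.0611, 0.0589]
ee_rot: [-3.141, -0.001, 3.039]
wrist_force: [-0.8, -0.2, 0.4]
finger_gap: 0.0128
```

```bash
python3 st.py
```

```text
t 4.5333 q [-0.014 -0.216 -0.491  1.296  0.     0.088] fixture xy mm [-134.4   -0.3] z 58.9 rpy [-3.1415e+00 -1.5000e-03  3.0391e+00] yaw rel deg 179.35 F fixture [-0.78 -0.23] 0.4 gap 0.012834259871761382
```

Emit:
send_rows([
  [0,0,8,0,0,-0.6,0.15],
  [0,0,8,0,0,0,0.15],
  [0,0,8,0,0,0,0.15],
  [0,0,6,0,0,0,0.15],
  [0,0,0,0,0,0,0.15],
])

```text
t: 4.95
tcp_pos: [0.4074, 0.0611, 0.0284]
ee_rot: [-3.141, -0.003, 3.05]
wrist_force: [-0.3, 0.1, -0.1]
finger_gap: 0.0133
```

```bash
python3 st.py
python3 - <<'E'
from rig import *
import cv2
for n,(x0,x1,y0,y1) in (("scene",(200,390,110,270)),):
    f=grab_frame(n); c=f["pixels"][y0:y1,x0:x1,::-1]; cv2.imwrite(f"pics/{n}2.png",cv2.resize(c,None,fx=3.5,fy=3.5,interpolation=cv2.INTER_CUBIC))
E
```

```text
t 4.95 q [-0.014 -0.193 -0.535  1.232 -0.     0.078] fixture xy mm [-135.2   -0.4] z 28.400000000000002 rpy [-3.1413 -0.0033  3.0495] yaw rel deg 179.95 F fixture [-0.33  0.02] -0.08 gap 0.01326853297946343
```

View pics/scene2.png

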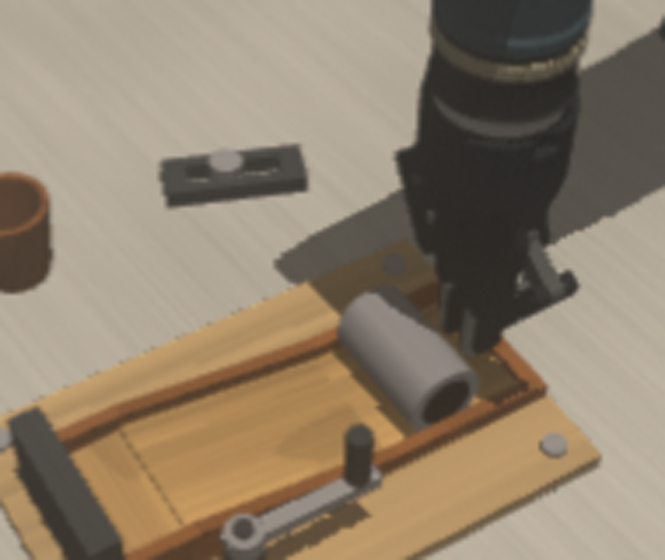

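Emit:
send_rows([
  [-2,0,2,0,0,0,0.15],
  [-2,0,0,0,0,0,0.15],
  [-2,0,0,0,0,0,0.15],
  [-2,0,0,0,0,0,0.15],
  [-2,0,0,0,0,0,0.15],
])

```text
t: 5.42
tcp_pos: [0.4193, 0.0602, 0.0287]
ee_rot: [3.142, 0.001, 3.05]
wrist_force: [-1.2, -0.3, -0.8]
finger_gap: 0.013
```

Emit:
send_rows([
  [-2,0,0,0,0,0,0.15],
  [-2,0,0,0,0,0,0.15],
  [-2,0,0,0,0,0,0.15],
  [-2,0,0,0,0,0,0.15],
  [-2,0,0,0,0,0,0.15],
])

```text
t: 5.83
tcp_pos: [0.429, 0.0593, 0.0283]
ee_rot: [-3.142, -0.0, 3.05]
wrist_force: [-0.7, 0.9, 0.4]
finger_gap: 0.0128
```

```bash
python3 st.py
python3 - <<'E'
from rig import *
import cv2
for n,(x0,x1,y0,y1) in (("scene",(200,390,110,270)),):
    f=grab_frame(n); c=f["pixels"][y0:y1,x0:x1,::-1]; cv2.imwrite(f"pics/{n}3.png",cv2.resize(c,None,fx=3.5,fy=3.5,interpolation=cv2.INTER_CUBIC))
E
```

```text
t 5.8333 q [-0.018 -0.138 -0.487  1.221 -0.     0.074] fixture xy mm [-113.5   -0.3] z 28.299999999999997 rpy [-3.1416 -0.      3.0495] yaw rel deg 179.95 F fixture [-0.76  0.81] 0.36 gap 0.012763290651506234
```

View pics/scene3.png

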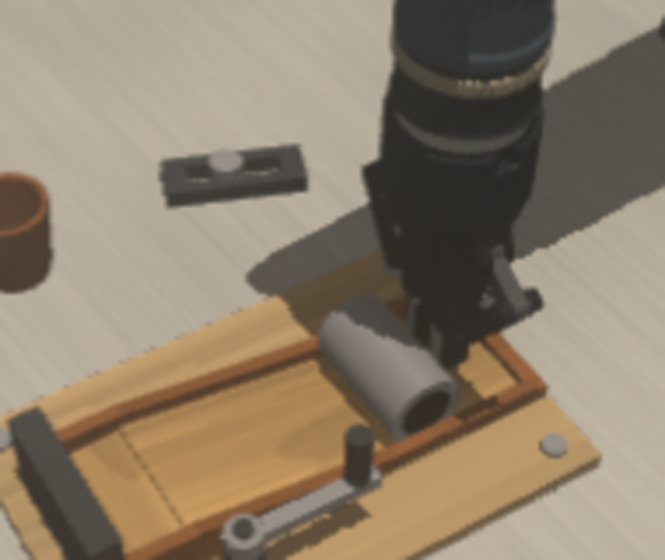

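Emit:
send_rows([
  [-3,0,0,0,0,0,0.15],
  [-3,0,0,0,0,0,0.15],
  [-3,0,0,0,0,0,0.15],
  [-3,0,0,0,0,0,0.15],
  [-3,0,-0.4,0,0,0,0.15],
])

```text
t: 6.3
tcp_pos: [0.444, 0.0579, 0.0286]
ee_rot: [-3.142, -0.0, 3.05]
wrist_force: [0.2, 0.6, 0.5]
finger_gap: 0.0125
```

Emit:
send_rows([
  [-3,0,-0.4,0,0,0,0.15],
  [-3,0,-0.4,0,0,0,0.15],
  [-3,0,-0.4,0,0,0,0.15],
  [-3,0,-0.4,0,0,0,0.15],
  [-3,0,-0.4,0,0,0,0.15],
])

```text
t: 6.72
tcp_pos: [0.4583, 0.0566, 0.0305]
ee_rot: [3.142, -0.001, 3.05]
wrist_force: [-2.8, 0.7, 1.2]
finger_gap: 0.0132
```

Emit:
send_rows([
  [-3,0,-0.4,0,0,0,0.15],
  [-3,0,-0.4,0,0,0,0.15],
  [-3,0,-0.4,0,0,0,0.15],
  [-3,0,-0.4,0,0,0,0.15],
  [-3,0,-0.4,0,0,0,0.15],
])

```text
t: 7.13
tcp_pos: [0.4737, 0.0551, 0.0327]
ee_rot: [3.142, -0.0, 3.05]
wrist_force: [-3.1, 0.0, 2.0]
finger_gap: 0.0127
```

```bash
python3 st.py
python3 - <<'E'
from rig import *
import cv2
for n,(x0,x1,y0,y1) in (("scene",(180,370,110,270)),):
    f=grab_frame(n); c=f["pixels"][y0:y1,x0:x1,::-1]; cv2.imwrite(f"pics/{n}4.png",cv2.resize(c,None,fx=3.5,fy=3.5,interpolation=cv2.INTER_CUBIC))
E
```

```text
t 7.1333 q [-0.025 -0.023 -0.371  1.223  0.     0.067] fixture xy mm [-68.6  -0.3] z 32.7 rpy [ 3.1416e+00 -4.0000e-04  3.0496e+00] yaw rel deg 179.95 F fixture [-3.11 -0.25] 2.02 gap 0.012743614504184857
```

View pics/scene4.png

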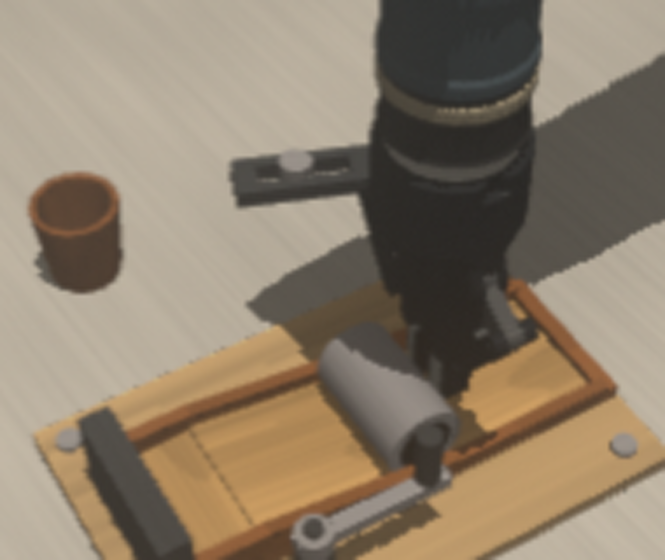

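Emit:
send_rows([
  [-3,0,-0.4,0,0,0,0.15],
  [-3,0,-0.4,0,0,0,0.15],
  [-3,0,-0.4,0,0,0,0.15],
  [-3,0,-0.4,0,0,0,0.15],
  [-3,0,-0.4,0,0,0,0.15],
])

```text
t: 7.6
tcp_pos: [0.4889, 0.0537, 0.0348]
ee_rot: [3.142, 0.0, 3.05]
wrist_force: [-3.8, 0.2, 1.7]
finger_gap: 0.0131
```

Emit:
send_rows([
  [-3,0,-0.4,0,0,0,0.15],
  [-3,0,-0.4,0,0,0,0.15],
  [-3,0,-0.4,0,0,0,0.15],
  [-3,0,-0.4,0,0,0,0.15],
  [-3,0,-0.4,0,0,0,0.15],
])

```text
t: 8.02
tcp_pos: [0.5038, 0.0523, 0.0367]
ee_rot: [-3.142, -0.0, 3.049]
wrist_force: [-3.1, 0.4, 1.6]
finger_gap: 0.0128
```

Emit:
send_rows([
  [-3,0,-0.4,0,0,0,0.15],
  [-3,0,-0.4,0,0,0,0.15],
  [-3,0,-0.4,0,0,0,0.15],
  [-3,0,-0.4,0,0,0,0.15],
  [-3,0,-0.4,0,0,0,0.15],
])

```text
t: 8.43
tcp_pos: [0.5187, 0.0509, 0.0387]
ee_rot: [-3.142, -0.0, 3.05]
wrist_force: [-3.2, 1.0, 1.3]
finger_gap: 0.0132
```

Emit:
send_rows([
  [-3,0,-0.4,0,0,0,0.15],
  [-3,0,-0.4,0,0,0,0.15],
  [-3,0,-0.4,0,0,0,0.15],
  [-3,0,-0.4,0,0,0,0.15],
  [-3,0,-0.4,0,0,0,0.15],
])

```text
t: 8.85
tcp_pos: [0.5337, 0.0496, 0.0408]
ee_rot: [-3.142, -0.0, 3.05]
wrist_force: [-3.8, 1.1, 0.4]
finger_gap: 0.0128
```

Emit:
send_rows([
  [-3,0,-0.4,0,0,0,0.15],
  [-3,0,-0.4,0,0,0,0.15],
  [-3,0,-0.4,0,0,0,0.15],
  [-3,0,-0.4,0,0,0,0.15],
  [-3,0,-0.4,0,0,0,0.15],
])

```text
t: 9.27
tcp_pos: [0.5486, 0.0482, 0.0427]
ee_rot: [-3.142, -0.0, 3.05]
wrist_force: [-3.5, -0.4, 1.1]
finger_gap: 0.0132
```

```bash
python3 st.py
python3 - <<'E'
from rig import *
import cv2
for n,(x0,x1,y0,y1) in (("scene",(180,370,110,290)),):
    f=grab_frame(n); c=f["pixels"][y0:y1,x0:x1,::-1]; cv2.imwrite(f"pics/{n}5.png",cv2.resize(c,None,fx=3.3,fy=3.3,interpolation=cv2.INTER_CUBIC))
E
```

```text
t 9.2667 q [-0.034  0.157 -0.16   1.253 -0.     0.058] fixture xy mm [ 6.5 -0.4] z 42.7 rpy [-3.1415e+00 -1.0000e-04  3.0495e+00] yaw rel deg 179.95 F fixture [-3.44 -0.74] 1.12 gap 0.013197329287484022
```

View pics/scene5.png

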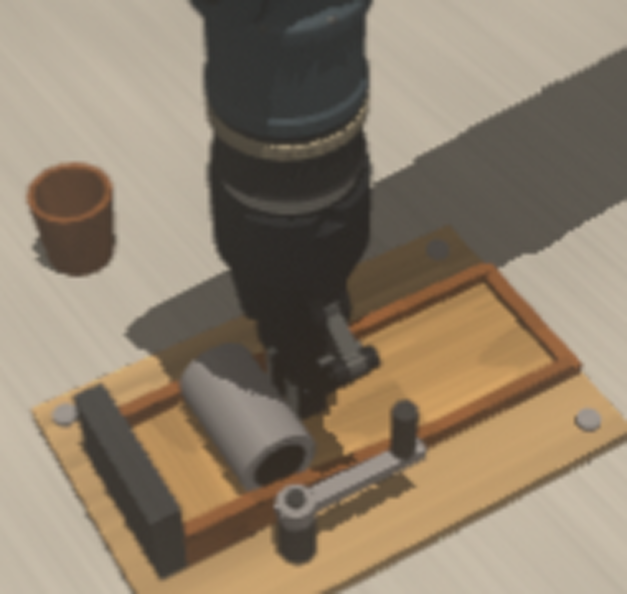

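Emit:
send_rows([
  [-3,0,-0.4,0,0,0,0.15],
  [-3,0,-0.4,0,0,0,0.15],
  [-2.5,0,-0.4,0,0,0,0.15],
  [-2,0,0,0,0,0,0.15],
  [-2,0,0,0,0,0,0.15],
])

```text
t: 9.73
tcp_pos: [0.5609, 0.0471, 0.044]
ee_rot: [-3.142, -0.0, 3.05]
wrist_force: [-2.5, -0.1, 1.8]
finger_gap: 0.0129
```

Emit:
send_rows([
  [-2,0,0,0,0,0,0.15],
  [-2,0,0,0,0,0,0.15],
  [-2,0,0,0,0,0,0.15],
  [-2,0,0,0,0,0,0.15],
  [-2,0,0,0,0,0,0.15],
])

```text
t: 10.15
tcp_pos: [0.5721, 0.046, 0.0441]
ee_rot: [-3.141, 0.003, 3.049]
wrist_force: [-0.2, 0.1, -0.9]
finger_gap: 0.013
```

Emit:
send_rows([
  [-2,0,0,0,0,0,0.15],
  [-2,0,0,0,0,0,0.15],
  [-2,0,0,0,0,0,0.15],
])

```text
t: 10.4
tcp_pos: [0.5776, 0.0455, 0.0441]
ee_rot: [-3.142, 0.001, 3.049]
wrist_force: [-0.3, 0.2, -0.4]
finger_gap: 0.0128
```

```bash
python3 st.py
python3 - <<'E'
from rig import *
import cv2
for n,(x0,x1,y0,y1) in (("scene",(180,370,110,290)),):
    f=grab_frame(n); c=f["pixels"][y0:y1,x0:x1,::-1]; cv2.imwrite(f"pics/{n}6.png",cv2.resize(c,None,fx=3.3,fy=3.3,interpolation=cv2.INTER_CUBIC))
E
```

```text
t 10.4 q [-0.037  0.227 -0.077  1.265 -0.     0.055] fixture xy mm [35.7 -0.5] z 44.1 rpy [-3.1416e+00  1.4000e-03  3.0494e+00] yaw rel deg 179.94 F fixture [-0.28  0.19] -0.42 gap 0.012774126845121631
```

View pics/scene6.png

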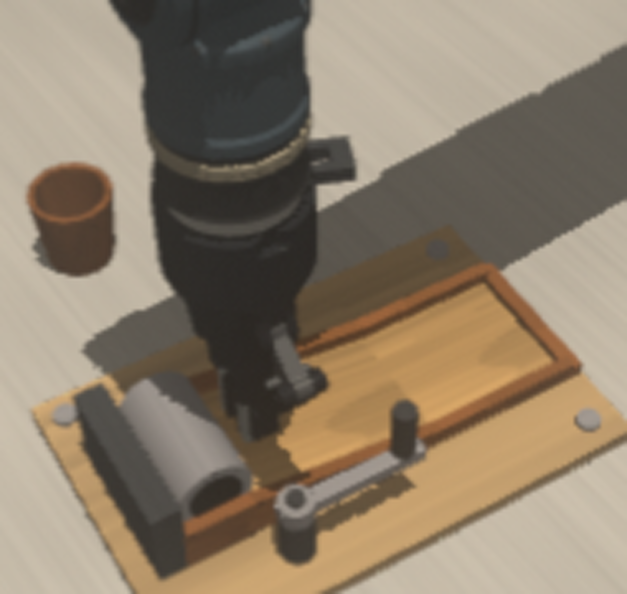

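Emit:
send_rows([
  [4,0,0,0,0,0,0.15],
  [8,0,-10,0,0,0,0],
  [8,0,-20,0,0,0,0],
  [8,0,-20,0,0,0,0],
  [8,0,-20,0,0,0,0],
])

```text
t: 10.87
tcp_pos: [0.5397, 0.049, 0.1142]
ee_rot: [-3.142, -0.001, 3.05]
wrist_force: [0.4, 0.7, 0.5]
finger_gap: 0.0002
```

Emit:
send_rows([
  [5,15,-20,0,0,0,0],
  [5,20,0,0,0,0,0],
  [5,20,0,0,0,0,0],
  [5,20,0,0,0,0,0],
  [0,20,0,0,0,0,0],
])

```text
t: 11.28
tcp_pos: [0.5287, 0.1463, 0.1343]
ee_rot: [3.141, -0.0, 3.049]
wrist_force: [1.0, 0.5, 0.1]
finger_gap: 0.0
```

Emit:
send_rows([
  [0,0,0,0,0,7,0],
  [0,0,0,0,0,7,0],
  [0,0,0,0,0,7,0],
  [0,0,0,0,0,7,0],
  [0,0,0,0,0,7,0],
])

```text
t: 11.7
tcp_pos: [0.5293, 0.1455, 0.1339]
ee_rot: [-3.141, -0.0, 2.433]
wrist_force: [-1.1, -0.2, 0.3]
finger_gap: 0.0001
```

Emit:
send_rows([
  [0,0,0,0,0,7,0],
  [0,0,0,0,0,7,0],
  [0,0,0,0,0,7,0],
  [0,0,0,0,0,7,0],
  [0,0,0,0,0,7,0],
])

```text
t: 12.12
tcp_pos: [0.5293, 0.1453, 0.1339]
ee_rot: [-3.141, 0.0, 1.822]
wrist_force: [0.1, 0.2, 0.7]
finger_gap: 0.0003
```

Emit:
send_rows([
  [0,0,0,0,0,7,0],
  [0,0,0,0,0,7,0],
  [0,0,0,0,0,6,0],
  [0,0,0,0,0,0,0],
  [0,0,0,0,0,0,0],
])

```text
t: 12.53
tcp_pos: [0.5294, 0.1454, 0.1339]
ee_rot: [-3.141, 0.0, 1.482]
wrist_force: [0.0, 0.2, -0.4]
finger_gap: -0.0002
```

```bash
python3 st.py
python3 - <<'E'
from rig import *
import cv2,pickle
for n,(x0,x1,y0,y1) in (("scene",(180,370,110,300)),("top",(220,340,150,290))):
    f=grab_frame(n);pickle.dump(f,open(f"{n}7.pkl","wb")); c=f["pixels"][y0:y1,x0:x1,::-1]; cv2.imwrite(f"pics/{n}7.png",cv2.resize(c,None,fx=3,fy=3,interpolation=cv2.INTER_CUBIC) if n=="scene" else cv2.resize(c,None,fx=4,fy=4,interpolation=cv2.INTER_CUBIC))
E
```

```text
t 12.5333 q [ 0.146  0.11  -0.028  1.432  0.     1.806] fixture xy mm [-21.4  94.6] z 133.89999999999998 rpy [-3.1415  0.      1.4815] yaw rel deg 90.11 F fixture [0.  0.2] -0.36 gap -0.0002073120648596036
```

View pics/scene7.png

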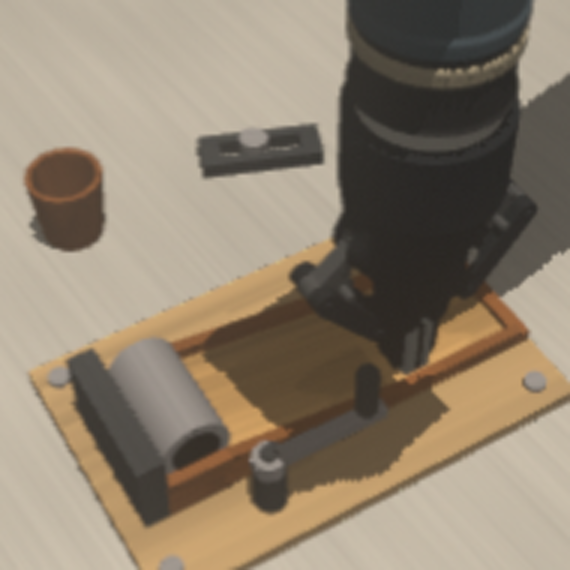

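View pics/top7.png

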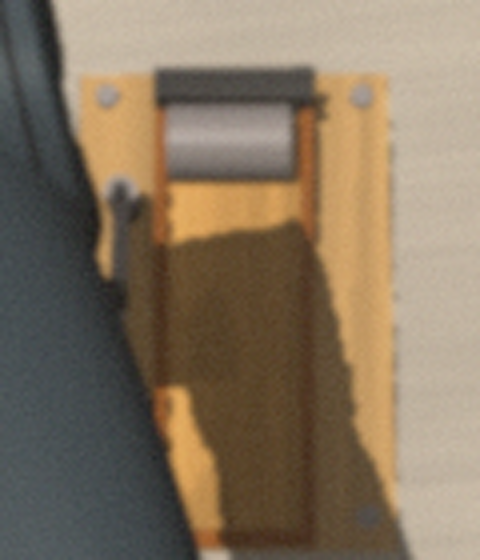

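Emit:
send_rows([
  [0,0,8,0,0,0,0],
  [0,0,12,0,0,0,0],
  [0,0,12,0,0,0,0],
  [0,0,12,0,0,0,0],
  [0,0,12,0,0,0,0],
])

```text
t: 13.05
tcp_pos: [0.5287, 0.1452, 0.0756]
ee_rot: [-3.14, 0.001, 1.479]
wrist_force: [-0.7, 0.4, -0.2]
finger_gap: -0.0002
```

Emit:
send_rows([
  [0,0,8,0,0,0,0],
  [0,0,4,0,0,0,0],
  [0,0,0,0,0,0,0],
])

```text
t: 13.3
tcp_pos: [0.5284, 0.1452, 0.064]
ee_rot: [-3.138, 0.001, 1.479]
wrist_force: [0.2, 0.2, -0.2]
finger_gap: -0.0
```

```bash
python3 st.py
python3 - <<'E'
from rig import *
import cv2,pickle
for n,(x0,x1,y0,y1) in (("scene",(180,370,110,300)),):
    f=grab_frame(n); c=f["pixels"][y0:y1,x0:x1,::-1]; cv2.imwrite(f"pics/{n}8.png",cv2.resize(c,None,fx=3,fy=3,interpolation=cv2.INTER_CUBIC))
E
python3 - <<'E'
import numpy as np
# plan: finger centre = peg - (18+c)*t ; per-step tool-frame shift, tool yaw=fix+ q (q=pi/2 -> yaw rel 90, q=0 -> 180): tool -x = t
def C(q): 
    t=np.array([np.cos(q),-np.sin(q)]); return np.array([44-64*np.sin(q),66-64*np.cos(q)])-18*t
for q in np.radians([90,60,30,0]): print(C(q))
h=np.radians(5); q=np.radians(50)
# shift in tool frame before turning, for a q step of 5 deg
t=np.array([np.cos(q),-np.sin(q)]); X=-t; Y=np.array([X[1],-X[0]]) # tool y = Rz(-90) X
d=C(q-h)-C(q); print("shift",d@X*1e3/1e3,d@Y)
E
```

```text
t 13.3 q [ 0.146  0.14  -0.136  1.298  0.     1.809] fixture xy mm [-22.4  94.3] z 64.0 rpy [-3.1385e+00  7.0000e-04  1.4788e+00] yaw rel deg 89.96 F fixture [0.14 0.24] -0.23 gap -3.056895092242082e-05
[-20.  84.]
[-20.42562584  49.58845727]
[-3.58845727 19.57437416]
[26.  2.]
shift -5.646462970198707 -1.3252640473295636
```

View pics/scene8.png

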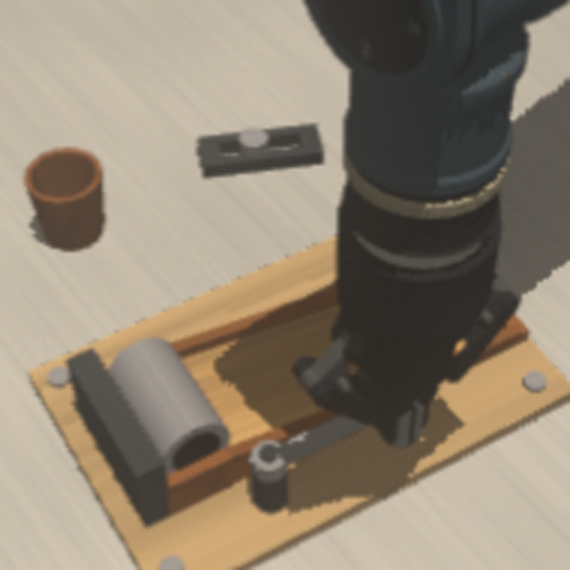

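Emit:
send_rows([
  [-2,1.2,-2,0,0,0,0],
  [-3,1.2,-1,0,0,0,0],
  [-3,0,0,0,0,0,0],
  [-2,0,0,0,0,0,0],
  [0,0,0,0,0,0,0],
])

```text
t: 13.77
tcp_pos: [0.5316, 0.1347, 0.0695]
ee_rot: [3.141, -0.0, 1.478]
wrist_force: [0.4, -0.2, -0.0]
finger_gap: -0.0002
```

Emit:
send_rows([
  [-4.5,-1.1,0,0,0,-4,0],
  [-4.5,-1.1,0,0,0,-4,0],
  [-4.5,-1.1,0,0,0,-4,0],
  [-4.5,-1.1,0,0,0,-4,0],
  [-4.5,-1.1,0,0,0,-4,0],
])

```text
t: 14.18
tcp_pos: [0.5267, 0.1126, 0.0692]
ee_rot: [3.141, -0.001, 1.831]
wrist_force: [0.0, 1.1, 0.6]
finger_gap: -0.0002
```

```bash
python3 st.py
python3 - <<'E'
from rig import *
import cv2,pickle
for n,(x0,x1,y0,y1) in (("scene",(180,370,110,300)),):
    f=grab_frame(n); c=f["pixels"][y0:y1,x0:x1,::-1]; cv2.imwrite(f"pics/{n}9.png",cv2.resize(c,None,fx=3,fy=3,interpolation=cv2.INTER_CUBIC))
E
```

```text
t 14.1833 q [ 8.600e-02  1.090e-01 -1.590e-01  1.302e+00  1.000e-03  1.396e+00] fixture xy mm [-21.1  61.7] z 69.2 rpy [ 3.1412e+00 -6.0000e-04  1.8314e+00] yaw rel deg 110.16 F fixture [-0.09  1.09] 0.64 gap -0.00015969494020385828
```

View pics/scene9.png

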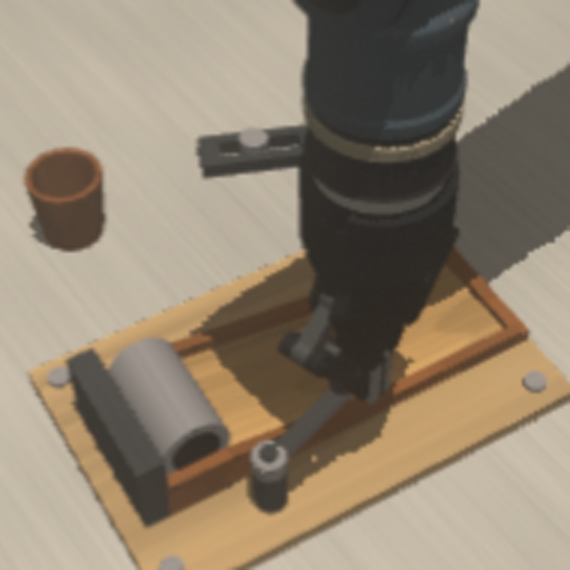

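Emit:
send_rows([
  [-4.5,-1.1,0,0,0,-4,0],
  [-4.5,-1.1,0,0,0,-4,0],
  [-4.5,-1.1,0,0,0,-4,0],
  [-4.5,-1.1,0,0,0,-4,0],
  [-4.5,-1.1,0,0,0,-4,0],
])

```text
t: 14.65
tcp_pos: [0.5301, 0.0899, 0.069]
ee_rot: [-3.142, -0.001, 2.179]
wrist_force: [-0.3, 0.1, 0.9]
finger_gap: -0.0
```

Emit:
send_rows([
  [-4.5,-1.1,0,0,0,-4,0],
  [-4.5,-1.1,0,0,0,-4,0],
  [-4.5,-1.1,0,0,0,-4,0],
  [-4.5,-1.1,0,0,0,-4,0],
  [-4.5,-1.1,0,0,0,-4,0],
])

```text
t: 15.07
tcp_pos: [0.5412, 0.0696, 0.0689]
ee_rot: [-3.141, -0.001, 2.528]
wrist_force: [-0.8, 1.2, -0.1]
finger_gap: -0.0
```

```bash
python3 st.py
python3 - <<'E'
from rig import *
import cv2,pickle
for n,(x0,x1,y0,y1) in (("scene",(180,370,110,300)),):
    f=grab_frame(n); c=f["pixels"][y0:y1,x0:x1,::-1]; cv2.imwrite(f"pics/{n}10.png",cv2.resize(c,None,fx=3,fy=3,interpolation=cv2.INTER_CUBIC))
E
```

```text
t 15.0667 q [ 0.005  0.129 -0.139  1.304  0.     0.619] fixture xy mm [-2.7 20.2] z 68.9 rpy [-3.1413e+00 -7.0000e-04  2.5278e+00] yaw rel deg 150.06 F fixture [-0.86  1.12] -0.09 gap -4.300151391823793e-06
```

View pics/scene10.png

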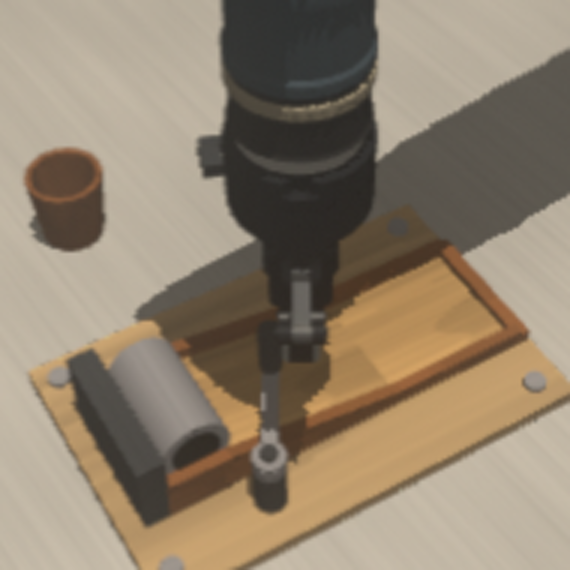

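Emit:
send_rows([
  [-4.5,-1.1,0,0,0,-4,0],
  [-4.5,-1.1,0,0,0,-4,0],
  [-4.5,-1.1,0,0,0,-4,0],
  [-4.5,-1.1,0,0,0,-4,0],
  [-4.5,-1.1,0,0,0,-4,0],
])

```text
t: 15.53
tcp_pos: [0.5586, 0.0545, 0.0688]
ee_rot: [-3.141, -0.001, 2.876]
wrist_force: [-1.0, 0.3, 0.1]
finger_gap: -0.0002
```

Emit:
send_rows([
  [-2.3,-0.6,0,0,0,-2,0],
  [-2.3,-0.6,0,0,0,-2,0],
  [-2.3,-0.6,0,0,0,-2,0],
  [-1.5,-0.3,0,0,0,-2,0],
])

```text
t: 15.87
tcp_pos: [0.5665, 0.0506, 0.0689]
ee_rot: [-3.141, -0.0, 3.013]
wrist_force: [-0.3, -0.5, -0.3]
finger_gap: 0.0001
```

```bash
python3 st.py
```

```text
t 15.8667 q [-0.029  0.187 -0.073  1.311 -0.     0.099] fixture xy mm [24.2  3.6] z 68.9 rpy [-3.1413e+00 -5.0000e-04  3.0134e+00] yaw rel deg 177.88 F fixture [-0.22 -0.51] -0.25 gap 0.00014797436430411705
```

Near the end stop; now single‑millimetre steps until force rises.

Emit:
send_rows([
  [-1,0,0,0,0,-1,0],
  [-1,0,0,0,0,-1,0],
  [-0.5,0,0,0,0,0,0],
])

```text
t: 16.12
tcp_pos: [0.569, 0.0504, 0.0688]
ee_rot: [-3.141, -0.0, 3.049]
wrist_force: [-0.2, -0.1, 0.1]
finger_gap: 0.0
```

Emit:
send_rows([
  [-0.5,0,0,0,0,0,0],
  [-0.5,0,0,0,0,0,0],
])

```text
t: 16.28
tcp_pos: [0.5694, 0.0504, 0.0688]
ee_rot: [-3.141, -0.001, 3.049]
wrist_force: [-2.7, -0.3, 1.5]
finger_gap: -0.0003
```

```bash
python3 st.py
```

```text
t 16.2833 q [-0.029  0.196 -0.063  1.313 -0.     0.064] fixture xy mm [27.1  3.7] z 68.8 rpy [-3.1415e+00 -1.5000e-03  3.0488e+00] yaw rel deg 179.91 F fixture [-2.66 -0.59] 1.45 gap -0.00025295878611420705
```

Emit:
send_rows([
  [-0.5,0,0,0,0,0,0],
  [-0.5,0,0,0,0,0,0],
  [0,0,0,0,0,0,0],
])

```text
t: 16.53
tcp_pos: [0.5695, 0.0503, 0.0688]
ee_rot: [-3.141, -0.003, 3.049]
wrist_force: [-5.4, -0.4, 3.3]
finger_gap: 0.0003
```

```bash
python3 st.py
```

```text
t 16.5333 q [-0.029  0.198 -0.061  1.315  0.     0.063] fixture xy mm [27.2  3.6] z 68.8 rpy [-3.1415 -0.0033  3.0493] yaw rel deg 179.94 F fixture [-5.38 -0.94] 3.26 gap 0.00032517167782709997
```

Stiff stop: closed. Back off and look.

Emit:
send_rows([
  [2,0,0,0,0,0,0],
  [6,0,0,0,0,0,0],
  [10,0,-5,0,0,0,0],
  [10,0,-20,0,0,0,0],
  [10,0,-30,0,0,0,0],
])

```text
t: 16.95
tcp_pos: [0.5305, 0.0539, 0.1209]
ee_rot: [-3.141, -0.006, 3.049]
wrist_force: [0.3, -0.4, 0.6]
finger_gap: -0.0
```

Emit:
send_rows([
  [25,0,-30,0,0,0,0],
  [30,0,-20,0,0,0,0],
  [30,0,0,0,0,0,0],
  [30,0,0,0,0,0,0],
  [20,0,0,0,0,0,0],
])

```text
t: 17.37
tcp_pos: [0.3975, 0.0664, 0.1749]
ee_rot: [3.141, 0.003, 3.05]
wrist_force: [0.2, -0.3, 0.5]
finger_gap: 0.0003
```

Emit:
send_rows([
  [0,-40,0,0,0,0,0],
  [0,-40,0,0,0,0,0],
  [0,-40,0,0,0,0,0],
  [0,-30,0,0,0,0,0],
  [0,0,0,0,0,0,0],
])

```text
t: 17.78
tcp_pos: [0.3852, -0.0879, 0.1742]
ee_rot: [-3.138, 0.003, 3.043]
wrist_force: [0.7, -0.0, -0.1]
finger_gap: 0.0001
```

```bash
python3 st.py
python3 - <<'E'
from rig import *
import cv2,pickle
for n,(x0,x1,y0,y1) in (("scene",(160,370,130,320)),("top",(220,400,155,300))):
    f=grab_frame(n);pickle.dump(f,open(f"{n}9.pkl","wb")); c=f["pixels"][y0:y1,x0:x1,::-1]; cv2.imwrite(f"pics/{n}11.png",cv2.resize(c,None,fx=3,fy=3,interpolation=cv2.INTER_CUBIC) if n=="scene" else cv2.resize(c,None,fx=4,fy=4,interpolation=cv2.INTER_CUBIC))
E
```

```text
t 17.7833 q [-0.392 -0.305 -0.332  1.539 -0.003 -0.294] fixture xy mm [-143.8 -150.8] z 174.2 rpy [-3.1380e+00  2.9000e-03  3.0428e+00] yaw rel deg 179.57 F fixture [0.73 0.04] -0.1 gap 0.00013320972320246454
```

View pics/scene11.png

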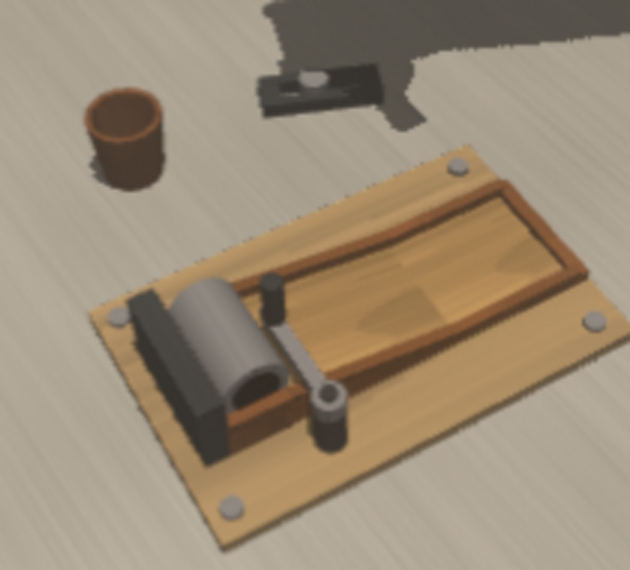

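View pics/top11.png

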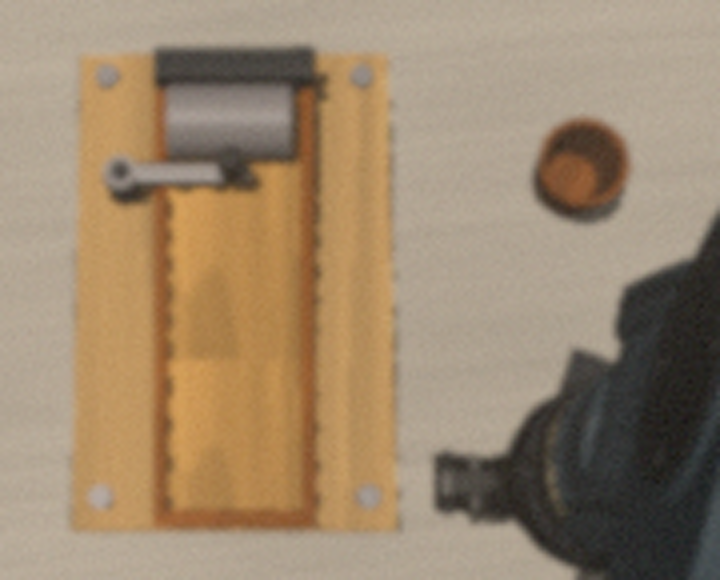

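```bash
cat >> m.py <<'E'
print("---")
for nm,P,q in (("pivot top/scene",.058,((121,172),(328-0,393))),("peg",.092,((233,156),(272,282)))):
    print(nm,fx(onplane(T,t(q[0]),P)),fx(onplane(S,[(160-.33+q[1][0]/3,130-.33+q[1][1]/3)],P)))
print("sleeve L/R edges",fx(onplane(T,t((166,120),(294,120)),.06)),"up/down",fx(onplane(T,t((230,84),(210,159)),.0515)))
E
python3 m.py | sed -n '/---/,$p'
```

```text
---
pivot top/scene [[43.3 65.4]] [[43.6 63.3]]
peg [[44.1  0.4]] [[44.3  2.1]]
sleeve L/R edges [[ 73.9  39.5]
 [ 73.7 -34.9]] up/down [[98.1  2.3]
 [52.6 14. ]]
```

```bash
python3 -c "
from rig import *
print(sign_off())"
```

```text
the job is handed in; nothing more can be done
None
```

I pushed the sleeve up the ramp from behind with nearly shut fingers, at 24–36 mm/s and 4 N or less, until it dropped into its seat. I then pushed the keeper's peg round its circle until it met its end stop, withdrew the arm and handed the job in at about 18 s of the 54 s allowed.

**Last checks:**
- **Sleeve:** it sits against the stop with its centre about 75 mm uphill of the fixture's origin, where 76 mm is home. It stayed there when the fingers left it.
- **Keeper:** the peg lies at about (44, 1) mm in the fixture frame, where fully closed is (44, 2). The push force rose to about 6 N with no further movement, so it is at its stop.
- **Clear of everything:** the wrist force reads about zero. The pot is where it started, and nothing came near the strap clamp (the arm partly hides it in the top view) or the box, which I did not view again at the end.

**Small disagreements:** the two cameras differ by about 2 mm at the pivot and peg. The fixture's corners fit to within 3 mm. The pushes themselves agreed with both to about 1 mm.

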